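# Deburr the bore of a microscope adapter ring

## Robot

A 6-joint arm with a two-finger parallel gripper is mounted at the origin on the work surface. World frame = base frame: x ahead of the robot, y to its left, z up, the work surface at z = 0. Lengths are in mm, angles in rad, forces in N, time in s.
With the tool pointing down it reaches from about 400 to 825 mm from the base axis. Payload 7 kg.
Tool frame: the origin (TCP) lies where the fingers leave the gripper's body, on its centre line; the fingertips stand 73 mm ahead of it and the grasp point (between the pads) lies 54 mm ahead of it (r.tips_ahead is the distance from the TCP to the fingertips, in mm); z points along the fingers, y is the direction in which the jaws open and shut (so a half turn about z gives the same grasp; the last joint's range is limited). The gripper opens to 85 mm and grips with 20 to 120 N. Pads are 22 mm wide; open, the fingers measure 114 mm over their backs; the gripper's body (76 mm by 85 mm) begins 54 mm behind the grasp point. The pads swing forward as they close: fully open they stand 13 mm farther back than shut.
Start: joints at [-0.938, 0.359, 0.012, 0, -1.224, -0.288], TCP at [228.129, -635.258, 303.902] pointing down, gripper open.
Joint ranges: [-3.07, 3.07], [-1.43, 2.12], [-1.02, 1.25], [-3.03, 1.67], [-3.05, -0], [-3.03, 3.03]. Speed limits (rad/s): [2.39, 2.39, 3.01, 3.14, 3.14, 3.14].

## Interface

Orientations are given as a rotation vector (axis times angle).
In Python, from plant import r, vision, search_frame, mark_of gives the robot as it stands. Calls block until the motion is done:
- r.move_ptp(position, orientation): joint-space move of the TCP to a pose.
- r.line_to(position, rotation=None, speed=150, contact_N=None): straight line of the TCP; rotation=None keeps the orientation; speed is the mean speed in mm/s. With contact_N (N) it stops when the force on the tool has changed by that much, and returns True; else False.
- r.movej(angles): joint-space move.
- r.command_gripper(opening): finger opening in mm; the grip force is fixed at half the most; returns when the fingers have stopped.
- r.pause(seconds).
- r.inverse_kinematics(position, orientation): joint angles nearest the present ones, or None.
- vision.grab_frame(name): name is "scene" or "top"; returns the picture (384x512x3 uint8, blue, green, red); there is no depth.
- vision.camera_info(name): a dict with "fx", "fy", "cx", "cy" (pixels), "dist" ([k1, k2, p1, p2, k3] as OpenCV has them; the pictures are not rectified), "view" (4x4, takes a point from world to camera coordinates). Camera axes: x right, y up, looking along -z (the intrinsics and any distortion apply to the point x, -y, -z); pixel columns grow to the right and rows downward; lengths in mm; the calibration is good to about 2 mm. A picture is of the moment at which its call begins. camera_info takes no time and is no camera call.
A pose or a line that the arm cannot do raises r.MotionError and nothing moves.
- r.hand_in(): hands the job in, once; it reports no verdict.
Trained networks look in the newest picture that a camera, given by its name, has taken for a name from the list of things; names that differ only in an ending like _2 or _b are one class to them, and where a whole thing is asked for, a point or a joint stands for the part that bears it (a point fixed in the world has none). Each returns a list of dicts, best first, with "score" (0 to 1); they miss things now and then, are a little off and sometimes report something else, mostly with a low value. They report only what shows in the picture. A call takes as long as a camera call. They do not tell look-alikes from the thing itself.
- search_frame(camera, thing): "extent" ([left, top, right, bottom] in pixels, round what is visible of it).
- mark_of(camera, thing): "location" ([column, row] in pixels: a listed point, or the origin of a listed thing).
Readings, each from a call of its own:
- r.read_time(): time.
- r.read_q(): joint angles.
- r.read_dq(): joint speeds.
- r.read_joint_torque(): joint torques, N m.
- r.read_ee_pos(): TCP position.
- r.read_ee_rot(): TCP orientation.
- r.read_wrist_force(): force on the tool from outside, world axes, zero at the start.
- r.read_ft_torque(): the same for the moment, N m.
- r.read_finger_gap(): finger opening in mm.
Only numpy, scipy, OpenCV 4.12 (cv2) and the standard library are available. Lean on these libraries where they do the work, as an engineer would, in place of code of your own. Each camera call takes 0.05 s, during which the arm holds its last target.

## Task

Take the orange-handled deburring tool from its wooden stand and run its blade one full turn anticlockwise (seen from above) round the inside top edge of the aluminium ring in the fixture, starting at the ring's red mark and ending there again, the blade kept lightly but firmly pressed outward on the edge all the way, never hard. Then stand the tool upright in its stand again, fully down, and let go; leave everything else where it is.

Things in the scene. Friction and masses are not known exactly. Their poses are not given: they have to be found in the camera images.
- tool_grip (a point): centre of the tool's orange square handle: 24 x 24 mm, 50 mm tall, faces along this frame's x and y, z up the tool. The tool stands upright in the stand. The tip is 47 mm below this point, the top of the black flange (34 mm across, 4 mm thick) 25 mm below, the end of the 18 mm cap 30 mm above. Gripped with 40 N or more near the flange it stands side pushes of 5 N; hard ones tilt it in the fingers
- tool_tip (a point): centre of the underside of the blade, a fluted steel cylinder 12 mm across and 12 mm tall (upward from here), alike on all sides, so the tool need not be turned on its way round. Above it a neck 8 mm across and 6 mm long, then the flange (underside 18 mm above this point). z up the handle
- tool: the whole tool, 80 to 160 g; origin and axes as tool_tip
- stand: fixed wooden block 70 x 70 x 40 mm, origin at the centre of its underside, with a round hole 22 mm across and 34 mm deep in the middle of its top. The tool hangs in it by its flange, which rests on the block's top, the tip 18 mm below the top
- stand_hole0 (a point): centre of the mouth of the stand's hole, level with the block's top (40 mm above the bench)
- fixture: fixed grey base plate 130 x 130 x 14 mm, turned any way round, origin under its centre, x towards the red mark. On it an aluminium ring in four blue jaws (46 mm high): bore 64 mm, open down to the base, outside 84 mm, top 60 mm above the bench. The ring is on stiff rubber and gives sideways 1 mm per 6 N. The red mark is on the ring's top face
- bore (a point): nominal centre of the ring's mouth, level with its top face, x to the red mark, z up. The ring was clamped by eye: the true bore centre is up to 4 mm off in x and also in y, unmeasured. Pressed on the wall, the blade's axis is 26 mm from it. Tip 2 to 11 mm below this level while tracing (6 is best); side force about 5 N, at least 1 N, never over 12 N; 4 s or more a turn
- bore22 (a point): same point as bore, axes turned 22.5 degrees anticlockwise: only used to tell the eight sectors of the turn apart
- bore67 (a point): same point, axes turned 67.5 degrees anticlockwise; likewise
- spare_ring: a spare aluminium ring, 84 mm outside, 64 mm bore, 20 mm high, lying on the bench; a bystander; origin at the centre of its underside
- eyepiece: black eyepiece, 38 mm across, 55 mm high, standing; a bystander; origin at its foot
- jar: amber jar, 60 mm across, 85 mm high; a bystander; origin at its foot
- brush: small brush lying on the bench; a bystander
- beaker: glass beaker, 70 mm across, 85 mm high; a bystander; origin at its foot
There are look-alikes about, which are no part of the job. Leave any green, turquoise or yellow look-alike of the tool alone.

How it is judged (in metres and radians):
On the way, in this order (a step that is already met when the one before it is completed fails the run):
1. blade pressed (over 1 N) on the bore's edge at the red mark (x of tool_tip in the frame of bore67 above 0 m and y of tool_tip in the frame of bore22 below 0 m and z of tool_tip in the frame of bore between -0.0115 and -0.0015 m and horizontal distance between tool_tip and bore below 0.037 m and contact force between tool and fixture above 1 N), for 0.25 s.
2. blade pressed (over 1 N) on the bore's edge 45 degrees anticlockwise from the mark (within 22.5) (y of tool_tip in the frame of bore22 above 0 m and y of tool_tip in the frame of bore67 below 0 m and z of tool_tip in the frame of bore between -0.0115 and -0.0015 m and horizontal distance between tool_tip and bore below 0.037 m and contact force between tool and fixture above 1 N), for 0.25 s.
3. blade pressed (over 1 N) on the bore's edge 90 degrees anticlockwise from the mark (within 22.5) (y of tool_tip in the frame of bore67 above 0 m and x of tool_tip in the frame of bore22 above 0 m and z of tool_tip in the frame of bore between -0.0115 and -0.0015 m and horizontal distance between tool_tip and bore below 0.037 m and contact force between tool and fixture above 1 N), for 0.25 s.
4. blade pressed (over 1 N) on the bore's edge 135 degrees anticlockwise from the mark (within 22.5) (x of tool_tip in the frame of bore22 below 0 m and x of tool_tip in the frame of bore67 above 0 m and z of tool_tip in the frame of bore between -0.0115 and -0.0015 m and horizontal distance between tool_tip and bore below 0.037 m and contact force between tool and fixture above 1 N), for 0.25 s.
5. blade pressed (over 1 N) on the bore's edge 180 degrees anticlockwise from the mark (within 22.5) (x of tool_tip in the frame of bore67 below 0 m and y of tool_tip in the frame of bore22 above 0 m and z of tool_tip in the frame of bore between -0.0115 and -0.0015 m and horizontal distance between tool_tip and bore below 0.037 m and contact force between tool and fixture above 1 N), for 0.25 s.
6. blade pressed (over 1 N) on the bore's edge 225 degrees anticlockwise from the mark (within 22.5) (y of tool_tip in the frame of bore22 below 0 m and y of tool_tip in the frame of bore67 above 0 m and z of tool_tip in the frame of bore between -0.0115 and -0.0015 m and horizontal distance between tool_tip and bore below 0.037 m and contact force between tool and fixture above 1 N), for 0.25 s.
7. blade pressed (over 1 N) on the bore's edge 270 degrees anticlockwise from the mark (within 22.5) (y of tool_tip in the frame of bore67 below 0 m and x of tool_tip in the frame of bore22 below 0 m and z of tool_tip in the frame of bore between -0.0115 and -0.0015 m and horizontal distance between tool_tip and bore below 0.037 m and contact force between tool and fixture above 1 N), for 0.25 s.
8. blade pressed (over 1 N) on the bore's edge 315 degrees anticlockwise from the mark (within 22.5) (x of tool_tip in the frame of bore22 above 0 m and x of tool_tip in the frame of bore67 below 0 m and z of tool_tip in the frame of bore between -0.0115 and -0.0015 m and horizontal distance between tool_tip and bore below 0.037 m and contact force between tool and fixture above 1 N), for 0.25 s.
9. blade pressed (over 1 N) on the bore's edge at the red mark (all of step 1), for 0.25 s.
At the end, for the whole second after the job is handed in: the tool hangs in its stand: tip within 7 mm of the hole's axis and at least 15 mm below the block's top, within 0.1 rad of upright, at rest (horizontal distance between tool_tip and stand_hole0 below 0.007 m and z of tool_tip in the frame of stand_hole0 below -0.015 m and angle between tool's own z axis and vertical below 0.1 rad and linear speed of tool below 0.02 m/s); the robot touches nothing.
It fails at once if the tool presses on the ring or fixture with more than 12 N (contact force between tool and fixture above 12 N).
It fails at once if the fingers or the arm push on the ring or fixture (over 5 N) (contact force between any of the fingers, the arm and fixture above 5 N).
It fails at once if the spare ring, eyepiece, jar, brush or beaker is moved more than 15 mm (distance of any of spare_ring, eyepiece, jar, brush, beaker from where it was at the start of the episode above 0.015 m).
It also fails if it takes over 72 s, if anything falls off the work surface, if the arm or the gripper's body presses on something with over 40 N, if the wrist force passes 120 N, or if a joint passes its speed limit or range.

## Working session

There is one attempt and no reset: what is moved stays moved. The work goes in short steps, each a Python script; the robot and the scene stay as the last script left them, time stands still between calls to the robot, and variables do not carry over. Pictures are saved under pics/ and viewed, and the job is handed in when it is done.

```bash
ls; mkdir -p pics; cat > look.py <<'E'
from plant import r, vision, search_frame, mark_of
import cv2, numpy as np
E
python3 - <<'E'
from look import *
for c in ["scene","top"]:
    im=vision.grab_frame(c); cv2.imwrite(f"pics/{c}0.png",im)
    i=vision.camera_info(c); print(c,{k:(np.round(v,3).tolist()) for k,v in i.items()})
    for t in ["tool_grip","tool_tip","stand_hole0","stand","bore","fixture","spare_ring","eyepiece","jar","brush","beaker"]:
        print(t,[(np.round(d["location"],1).tolist(),round(d["score"],2)) for d in mark_of(c,t)][:4])
print(r.read_time())
E
```

```text
pics
scene {'fx': 479.677, 'fy': 479.677, 'cx': 250.819, 'cy': 193.262, 'dist': [-0.074, 0.0, 0.0, 0.0, 0.0], 'view': [[-0.495, 0.869, -0.02, 378.966], [-0.569, -0.306, 0.764, 289.578], [0.657, 0.389, 0.645, -1602.806], [0.0, 0.0, 0.0, 1.0]]}
tool_grip [([408.4, 205.2], 0.71), ([329.0, 236.2], 0.68), ([370.5, 195.7], 0.64), ([383.0, 222.2], 0.55)]
tool_tip [([364.6, 209.5], 0.7), ([376.5, 244.4], 0.67), ([356.4, 268.1], 0.61), ([378.1, 235.7], 0.58)]
stand_hole0 [([377.7, 232.4], 0.87), ([381.5, 222.6], 0.71)]
stand [([153.2, 188.6], 0.67), ([374.8, 242.4], 0.63)]
bore [([249.9, 156.5], 0.97), ([247.1, 154.4], 0.88), ([247.5, 154.6], 0.7)]
fixture [([249.0, 171.8], 0.85), ([167.9, 149.7], 0.52)]
spare_ring [([317.6, 284.1], 0.95), ([376.9, 231.0], 0.65), ([252.0, 158.6], 0.61)]
eyepiece [([237.5, 254.9], 0.7)]
jar [([197.0, 225.2], 0.74), ([248.8, 154.2], 0.51)]
brush [([171.9, 151.0], 0.88)]
beaker [([156.2, 186.6], 0.78)]
top {'fx': 495.493, 'fy': 495.493, 'cx': 263.975, 'cy': 197.17, 'dist': [-0.009, 0.0, 0.0, 0.0, 0.0], 'view': [[0.018, -1.0, 0.008, -92.441], [0.991, 0.019, 0.134, -637.032], [-0.134, 0.006, 0.991, -1352.746], [0.0, 0.0, 0.0, 1.0]]}
tool_grip [([154.8, 177.8], 0.58), ([164.5, 251.1], 0.49), ([133.4, 253.7], 0.48), ([181.5, 188.0], 0.47)]
tool_tip [([133.6, 254.4], 0.72), ([185.2, 188.4], 0.69), ([152.4, 216.3], 0.55), ([173.9, 253.4], 0.51)]
stand_hole0 [([153.0, 216.2], 0.76), ([152.2, 214.6], 0.29), ([290.5, 251.1], 0.26)]
stand [([152.3, 217.3], 0.97)]
bore [([291.7, 247.5], 0.97), ([291.4, 247.8], 0.96), ([290.6, 247.5], 0.72)]
fixture [([290.3, 246.8], 0.63), ([294.5, 167.9], 0.23)]
spare_ring [([182.5, 154.0], 0.72)]
eyepiece [([244.6, 153.9], 0.71)]
jar [([295.0, 168.9], 0.75)]
brush [([381.4, 248.0], 0.9), ([151.1, 216.5], 0.63), ([246.4, 154.8], 0.31)]
beaker [([361.8, 193.6], 0.64)]
1.2
```

```bash
python3 - <<'E'
import cv2
a=cv2.imread("pics/scene0.png")[120:330,130:460]; cv2.imwrite("pics/s1.png",cv2.resize(a,None,fx=2.4,fy=2.4,interpolation=2))
a=cv2.imread("pics/top0.png")[120:290,100:420]; cv2.imwrite("pics/t1.png",cv2.resize(a,None,fx=2.5,fy=2.5,interpolation=2))
E
```

```text
(no output)
```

View pics/s1.png

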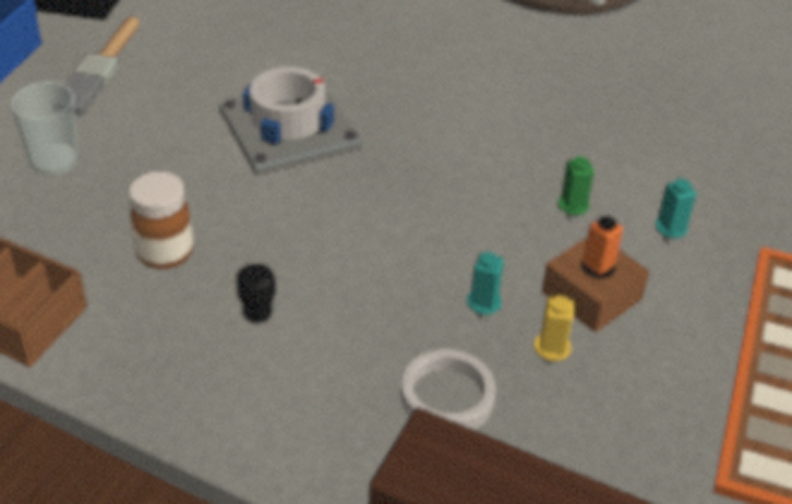

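View pics/t1.png

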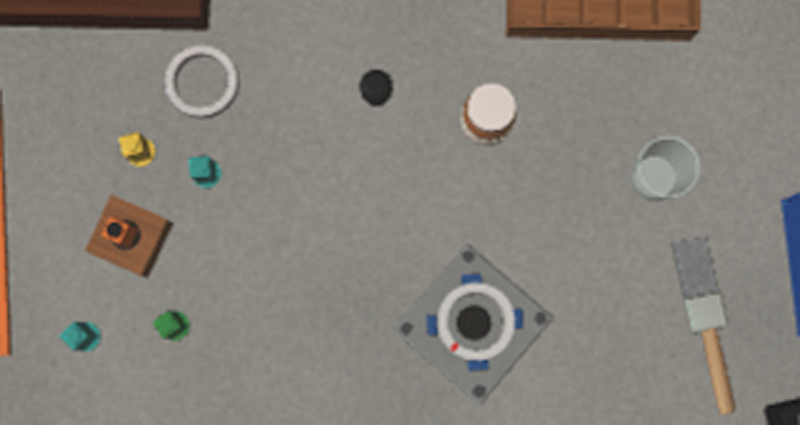

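```bash
cat >> look.py <<'E'
I={c:vision.camera_info(c) for c in("scene","top")}
def ray(c,px):
    i=I[c];K=np.array([[i["fx"],0,i["cx"]],[0,i["fy"],i["cy"]],[0,0,1.]])
    u=cv2.undistortPoints(np.array([[px]],float),K,np.array(i["dist"],float))[0,0]
    V=np.array(i["view"]);R=V[:3,:3];t=V[:3,3]
    return -R.T@t, R.T@np.array([u[0],-u[1],-1.])
def atz(c,px,z):
    o,d=ray(c,px);return (o+d*(z-o[2])/d[2])[:2]
def proj(c,P):
    i=I[c];V=np.array(i["view"]);K=np.array([[i["fx"],0,i["cx"]],[0,i["fy"],i["cy"]],[0,0,1.]])
    p=(V[:3,:3]@np.asarray(P,float).reshape(-1,3).T).T+V[:3,3]; p=p*[1,-1,-1]
    return cv2.projectPoints(p,np.zeros(3),np.zeros(3),K,np.array(i["dist"],float))[0][:,0]
E
python3 - <<'E'
from look import *
np.set_printoptions(precision=1,suppress=True)
print("bore",atz("scene",(249.9,156.5),60),atz("top",(291.6,247.6),60))
print("hole",atz("scene",(377.7,232.4),40),atz("top",(153,216.2),40),"stand",atz("top",(152.3,217.3),0))
print("grip",atz("scene",(383,222.2),69), "topcap", atz("top",(146,212),99))
print("mark",atz("scene",(263,153.3),60),atz("top",(282,258.8),60))
f=lambda x,y:(x/2.5+100,y/2.5+120)
for n,p,z in[("corners",(470,247),14),("",(553,318),14),("",(482,402),14),("",(402,328),14),("stand",(113,196),40),("",(172,222),40),("",(149,276),40),("",(87,248),40),("yellow",(131,142),77),("turq",(202,166),77),("green",(168,321),77),("turq2",(76,332),77),("eyep",(377,88),55)]:
    print(n,atz("top",f(*p),z))
a=cv2.imread("pics/top0.png")
cv2.imwrite("pics/t2.png",cv2.resize(a[185:245,125:180],None,fx=10,fy=10,interpolation=2))
cv2.imwrite("pics/t3.png",cv2.resize(a[215:283,255:325],None,fx=8,fy=8,interpolation=2))
a=cv2.imread("pics/scene0.png")
cv2.imwrite("pics/s2.png",cv2.resize(a[190:270,330:430],None,fx=7,fy=7,interpolation=2))
print(r.tips_ahead)
E
```

```text
bore [ 498.  -154.2] [ 498. -159.]
hole [593.2 237.6] [579.3 229.6] stand [579.7 240.1]
grip [586.2 243.1] topcap [584.8 236. ]
mark [ 468.2 -130. ] [ 467. -133.]
corners [ 581.4 -150.7]
 [ 502.2 -246. ]
 [ 406.6 -166.2]
 [487.8 -74.6]
stand [629.2 253.9]
 [601.  186.2]
 [539.8 209.2]
 [569.9 280.1]
yellow [684.9 228.4]
turq [659.6 149. ]
green [489.2 179. ]
turq2 [475.5 277.8]
eyep [755.9 -41.3]
72.6
```

View pics/t2.png

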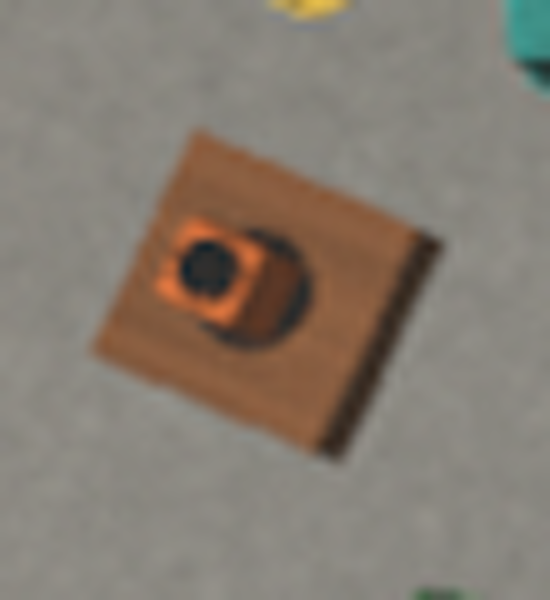

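View pics/t3.png

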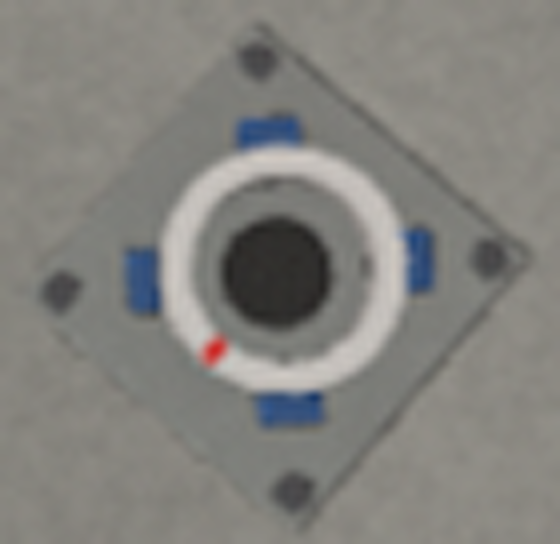

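View pics/s2.png

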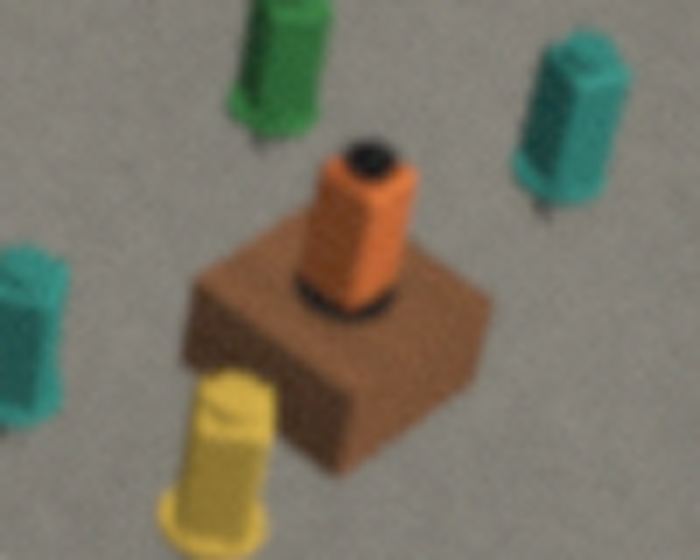

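```bash
python3 - <<'E'
from look import *
np.set_printoptions(precision=1,suppress=True)
g=lambda s,ox,oy:(lambda x,y:((x+.5)/s-.5+ox,(y+.5)/s-.5+oy))
t2=g(10,125,185);t3=g(8,255,215);s2=g(7,330,190)
P=[atz("top",t2(*p),40) for p in[(200,130),(418,237),(318,452),(93,348)]];P=np.array(P);print(P,P.mean(0))
e=[P[0]-P[1],P[3]-P[2],P[0]-P[3],P[1]-P[2]]
print([np.degrees(np.arctan2(v[1],v[0])) for v in e],[np.linalg.norm(v) for v in e])
print("flange",atz("top",t2(251,288),42),"cap",atz("top",t2(210,267),99))
print("cap scene",atz("scene",s2(371,158),99),"flange scene",atz("scene",s2(350,280),44))
H=[atz("top",t2(*p),94) for p in[(195,218),(268,250),(233,325),(158,288)]];H=np.array(H)
print(H,H.mean(0));e=[H[0]-H[1],H[3]-H[2],H[0]-H[3],H[1]-H[2]]
print([np.degrees(np.arctan2(v[1],v[0])) for v in e],[np.linalg.norm(v) for v in e])
P=np.array([atz("top",t3(*p),14) for p in[(262,22),(530,255),(302,530),(35,270)]]);print(P,P.mean(0))
e=[P[0]-P[1],P[3]-P[2],P[0]-P[3],P[1]-P[2]]
print([np.degrees(np.arctan2(v[1],v[0])) for v in e],[np.linalg.norm(v) for v in e])
print("ring",atz("top",t3(283.5,268.5),60),"mark",atz("top",t3(215,350),60))
# lookalike
for n,c in[("yellow",(131,142)),("turq",(202,166))]:pass
# ring by brightness, both cams
for c in("top","scene"):
    im=cv2.imread(f"pics/{c}0.png").astype(int);m=np.uint8((im.min(2)>150))*255
    cs,_=cv2.findContours(m,0,cv2.CHAIN_APPROX_NONE)
    for k in cs:
        if len(k)>40: print(c,cv2.fitEllipse(k),atz(c,cv2.fitEllipse(k)[0],60))
E
```

```text
[[631.6 255.9]
 [602.4 193.1]
 [541.5 218.4]
 [569.4 282.7]] [586.2 237.5]
[np.float64(65.06271618966801), np.float64(66.51835672063558), np.float64(-23.384564035594742), np.float64(-22.515906839371354)] [np.float64(69.17980834320484), np.float64(70.15465149309013), np.float64(67.71916109823826), np.float64(65.97106110058435)]
flange [586.9 238.9] cap [586.8 237.4]
cap scene [588.1 237.8] flange scene [586.5 239.2]
[[600.6 243.2]
 [592.3 223.1]
 [571.8 231.6]
 [581.4 252.3]] [586.5 237.5]
[np.float64(67.54074099141879), np.float64(65.05109054647458), np.float64(-25.185523895397765), np.float64(-22.40153777762077)] [np.float64(21.778849698618426), np.float64(22.830885301317846), np.float64(21.195649185859263), np.float64(22.16341979727663)]
[[ 585.7 -148.7]
 [ 504.4 -244.9]
 [ 406.5 -164.9]
 [ 495.9  -69.2]] [ 498.1 -156.9]
[np.float64(49.79816287056665), np.float64(46.954260412371056), np.float64(-41.53179339621508), np.float64(-39.2908134934533)] [np.float64(125.94740272068697), np.float64(130.90118344565818), np.float64(119.90779890188806), np.float64(126.38614637031829)]
ring [ 49
[... 2480 characters left out ...]
.259649276733398, 42.81353759765625), 105.18311309814453) [537.3 425.5]
scene ((195.88162231445312, 199.40895080566406), (15.372662544250488, 21.615184783935547), 102.09228515625) [ 714.1 -182.1]
scene ((250.92788696289062, 159.52598571777344), (19.213361740112305, 30.087217330932617), 120.3340072631836) [ 508.7 -144.9]
scene ((88.22283935546875, 64.59483337402344), (12.704493522644043, 25.248611450195312), 19.922718048095703) [ 271.2 -979.7]
scene ((25.365581512451172, 25.14678192138672), (15.791937828063965, 23.252147674560547), 102.28817749023438) [   90.3 -1556.7]
scene ((160.99441528320312, 25.225133895874023), (9.333124160766602, 21.837196350097656), 22.626296997070312) [-164.8 -976.2]
```

```bash
cat >> look.py <<'E'
from scipy.spatial.transform import Rotation as Ro
def down(deg):
    a=np.radians(deg);y=np.array([np.cos(a),np.sin(a),0]);z=np.array([0,0,-1.])
    return Ro.from_matrix(np.column_stack([np.cross(y,z),y,z])).as_rotvec()
E
python3 - <<'E'
from look import *
np.set_printoptions(precision=2,suppress=True)
for d in (66,-24,156,246):
    for p in([587,238.2,119],[497,-155,153]): print(d,r.inverse_kinematics(p,down(d)))
print(r.read_wrist_force(),r.read_ee_rot())
E
```

```text
66 [ 0.69  0.46 -0.3   0.   -0.81 -2.68]
66 [ 0.07  0.26 -0.52  0.   -0.79 -2.06]
-24 [ 0.69  0.46 -0.3   0.   -0.81  2.03]
-24 [ 0.07  0.26 -0.52  0.   -0.79  2.65]
156 [ 0.69  0.46 -0.3   0.   -0.81 -1.11]
156 [ 0.07  0.26 -0.52  0.   -0.79 -0.49]
246 [ 0.69  0.46 -0.3   0.   -0.81  0.46]
246 [ 0.07  0.26 -0.52  0.   -0.79  1.08]
[-0.25 -0.42 -0.13] [ 0.54 -3.09  0.  ]
```

```bash
python3 - <<'E'
from look import *
np.set_printoptions(precision=2,suppress=True)
R=down(246)
r.move_ptp([587,238.2,230],R)
print(r.read_time())
r.line_to([587,238.2,119],speed=120)
print(r.read_time(),r.read_ee_pos(),r.read_wrist_force())
r.command_gripper(15)
r.pause(0.2)
print(r.read_time(),r.read_finger_gap(),r.read_ee_pos(),r.read_wrist_force(),r.tips_ahead)
for c in("scene","top"):cv2.imwrite(f"pics/{c}1.png",vision.grab_frame(c))
a=cv2.imread("pics/scene1.png")[120:290,290:460]; cv2.imwrite("pics/s3.png",cv2.resize(a,None,fx=3.5,fy=3.5,interpolation=2))
E
```

```text
4.5083
5.5833 [587.43 238.48 119.78] [0.12 0.19 0.9 ]
6.375 23.07022175042266 [587.21 238.32 119.38] [-0.93 -0.78  4.36] 72.6
```

View pics/s3.png

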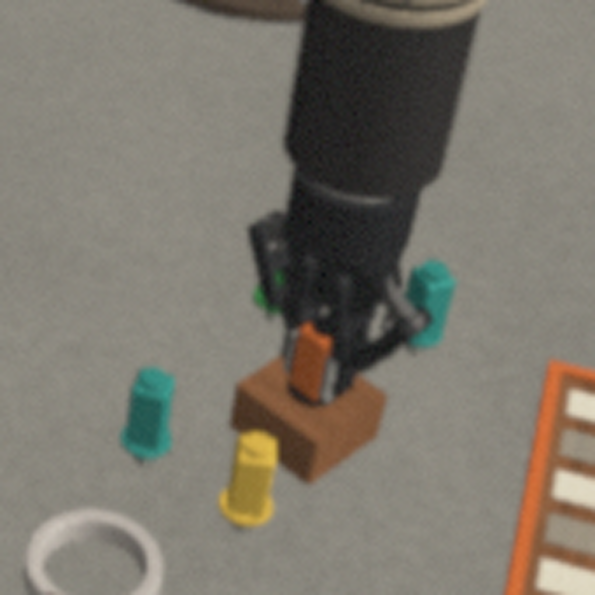

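```bash
python3 - <<'E'
from look import *
np.set_printoptions(precision=2,suppress=True)
R=down(246)
r.line_to([587,238.2,185],speed=100)
r.pause(.2);print(r.read_time(),r.read_finger_gap(),r.read_wrist_force())
r.move_ptp([496.7,-155,190],R)
r.pause(.3)
print(r.read_time(),r.read_ee_pos());
for _ in range(4): print(r.read_wrist_force(),r.read_ft_torque()); r.pause(.05)
for c in("scene","top"):cv2.imwrite(f"pics/{c}2.png",vision.grab_frame(c))
a=cv2.imread("pics/scene2.png")[60:230,180:350]; cv2.imwrite("pics/s4.png",cv2.resize(a,None,fx=3.5,fy=3.5,interpolation=2))
E
```

```text
7.4833 23.348671487449067 [-0.94  0.18 -0.42]
9.275 [ 496.99 -154.46  189.89]
[ 0.34  0.33 -0.02] [ 0.02 -0.01 -0.03]
[-0.76  0.45 -0.9 ] [-0.01  0.06 -0.02]
[ 1.58 -0.58 -1.72] [ 0.01 -0.02 -0.01]
[ 0.46 -0.6  -2.2 ] [ 0.01 -0.01 -0.  ]
```

View pics/s4.png

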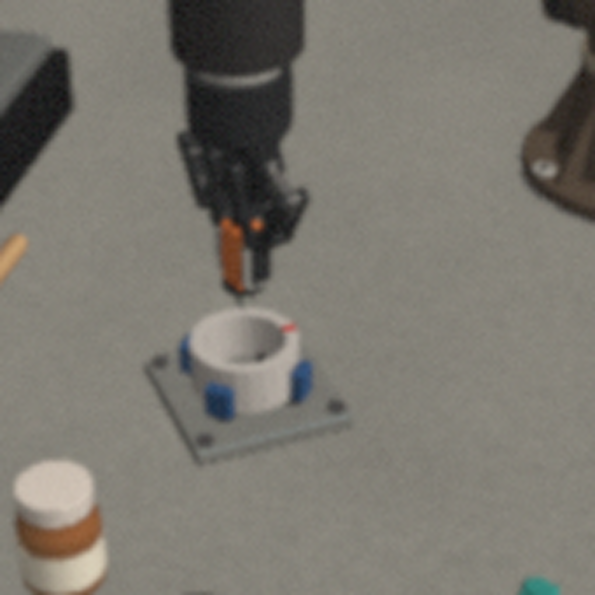

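```bash
cat >> look.py <<'E'
def avg(n=8):
    t0=r.read_time();F=[];P=[]
    for _ in range(n):
        F.append(r.read_wrist_force());P.append(r.read_ee_pos());r.pause(.01)
    return np.mean(F,0),np.std(F,0),np.mean(P,0),r.read_time()-t0
E
python3 - <<'E'
from look import *
np.set_printoptions(precision=2,suppress=True)
c=np.array([496.5,-154.8]);z=151.6
print(r.line_to([*c,z],speed=60,contact_N=5))
print(r.read_time(),r.read_ee_pos())
r.pause(.2)
for k in(0,90,180,270):
    a=np.radians(139.5+k);u=np.array([np.cos(a),np.sin(a)])
    b,s,p,t=avg(); print("base",b,s,p,t)
    h=r.line_to([*(c+19*u),z],speed=70,contact_N=6)
    r.pause(.1); b,s,p,t=avg();print("at19",b,s,p,h)
    if h: break
    h=r.line_to([*(c+33*u),z],speed=6,contact_N=3.5)
    f1=r.read_wrist_force()
    f,s,q,t=avg(10)
    print(k,h,f1,"df",(f-b),"rad",(f-b)[:2]@u,s,"pos",q, "r",(q[:2]-c)@u,"t",r.read_time())
    if not h:break
    r.line_to([*(c+19*u),z],speed=60)
    r.line_to([*c,z],speed=70)
print(r.read_time())
E
```

```text
False
10.3667 [ 496.7  -154.8   151.66]
base [-0.08  0.15 -0.76] [0.4  0.42 0.44] [ 496.69 -154.8   151.97] 0.06659999999999933
at19 [ 0.25 -0.   -0.92] [0.73 0.43 0.46] [ 482.29 -142.38  151.77] False
0 True [ 0.51 -2.55  0.47] df [ 1.31 -1.94  1.21] rad -2.262613819239624 [0.58 0.37 0.51] pos [ 476.47 -137.42  151.58] r 26.517672031591065 t 12.6667
base [ 0.2   0.25 -0.95] [0.56 0.43 0.48] [ 496.43 -155.04  151.31] 0.06670000000000087
at19 [ 0.3   0.38 -1.07] [0.29 0.62 0.54] [ 484.28 -169.27  151.75] False
90 True [1.76 1.66 0.07] df [1.07 1.72 1.56] rad -2.0033139463368954 [0.32 0.44 0.39] pos [ 479.21 -175.18  151.32] r 26.72386539031958 t 15.5
base [-0.19 -0.11 -1.01] [0.64 0.4  0.44] [ 496.57 -154.49  151.46] 0.06669999999999732
at19 [-0.02  0.18 -1.01] [0.62 0.6  0.42] [ 510.67 -167.25  151.43] False
180 True [-1.29  1.01 -1.03] df [-0.78  0.91  0.45] rad -1.18249478194443 [0.44 0.53 0.4 ] pos [ 517.11 -173.24  150.57] r 27.64840984686233 t 18.4917
base [-0.09 -0.37 -0.5 ] [0.52 0.68 0.4 ] [ 496.52 -154.57  151.86] 0.0666000000000011
at19 [ 0.29  0.08 -1.08] [0.41 0.28 0.58] [ 508.71 -140.33  151.45] False
270 True [-0.61 -1.78  0.11] df [-0.79 -1.67  0.64] rad -1.7811348840361814 [0.49 0.5  0.41] pos [ 513.76 -133.49  150.81] r 27.419374045252308 t 21.4667
22.1833
```

```bash
cat > trace.py <<'E'
from look import *
np.set_printoptions(precision=2,suppress=True)
a0=139.5;z=151.6
U=lambda d:np.array([np.cos(np.radians(d)),np.sin(np.radians(d))])
c=np.array([496.5,-154.8])-0.65*U(a0)-0.36*U(a0+90)
b,_,p,_=avg(10);print("base",b)
r.line_to([*(c+22*U(a0)),z],speed=70,contact_N=6)
b2,_,p,_=avg(10);print("base2",b2);b=(b+b2)/2
rho=26.6;TG=4.5
r.line_to([*(c+rho*U(a0)),z],speed=15,contact_N=6)
def F(n=5):
    f=np.mean([(r.read_wrist_force(),r.pause(.008))[0] for _ in range(n)],0)-b
    return f
for _ in range(6):
    f=F(8);fr=-f[:2]@U(a0);print("press",rho,fr,f)
    if abs(fr-TG)<.6:break
    rho+=np.clip((TG-fr)/5*.8,-.4,.4);r.line_to([*(c+rho*U(a0)),z],speed=10)
print(r.read_time())
N=54;log=[]
for k in range(1,N+2):
    th=a0+k*360/N;u=U(th)
    h=r.line_to([*(c+rho*u),z],speed=18,contact_N=6)
    f=F();fr=-f[:2]@u;ft=f[:2]@U(th+90)
    if k%3==0 or fr<2.5 or fr>7 or h:print(k,"rho %.2f fr %.1f ft %.1f fz %.1f t %.2f z %.1f"%(rho,fr,ft,f[2],r.read_time(),r.read_ee_pos()[2]),h)
    rho+=np.clip((TG-fr)/5*.6,-.4,.4)
    n=0
    while (fr<2 or fr>8) and n<5:
        r.line_to([*(c+rho*u),z],speed=10);f=F();fr=-f[:2]@u;n+=1
        print("  fix rho %.2f fr %.1f"%(rho,fr));rho+=np.clip((TG-fr)/5*.6,-.4,.4)
r.pause(.35);f=F(8);print("end",-f[:2]@U(th),r.read_time())
r.line_to([*(c+15*U(a0)),z],speed=40)
r.line_to([*c,z],speed=50)
print(r.read_time(),r.read_finger_gap(),r.read_ee_pos())
E
python3 trace.py
```

```text
base [ 0.05 -0.29 -0.65]
base2 [-0.1   0.1  -0.65]
press 26.6 2.2093658786429775 [ 1.43 -1.73 -1.14]
press 26.966501459417124 3.5822755159370505 [ 2.64 -2.43 -1.94]
press 27.113337376867197 4.475738464860934 [ 3.38 -2.94 -2.52]
23.9667
3 rho 27.20 fr 4.6 ft -1.7 fz -0.1 t 25.07 z 151.7 False
6 rho 27.14 fr 5.2 ft -1.6 fz -0.1 t 26.17 z 151.6 False
9 rho 26.92 fr 4.8 ft -1.4 fz -0.2 t 27.27 z 151.4 False
12 rho 26.74 fr 5.0 ft -1.9 fz -0.5 t 28.37 z 151.2 False
15 rho 26.70 fr 3.7 ft -1.5 fz -0.9 t 29.47 z 151.4 False
18 rho 27.14 fr 3.4 ft -0.7 fz -0.3 t 30.57 z 151.6 False
21 rho 27.54 fr 3.5 ft -1.2 fz -0.5 t 31.67 z 151.6 False
24 rho 27.93 fr 4.1 ft -1.3 fz 0.2 t 32.77 z 151.5 False
27 rho 28.16 fr 4.2 ft -0.7 fz -0.1 t 33.90 z 151.6 False
30 rho 28.29 fr 4.1 ft -1.8 fz 0.0 t 35.02 z 151.6 False
33 rho 28.49 fr 4.7 ft -1.5 fz -0.0 t 36.15 z 151.6 False
36 rho 28.39 fr 4.9 ft -1.0 fz -0.3 t 37.27 z 151.7 False
39 rho 28.18 fr 5.7 ft -2.5 fz -0.4 t 38.40 z 151.9 False
42 rho 27.85 fr 5.8 ft -2.3 fz 0.1 t 39.52 z 152.3 False
45 rho 27.53 fr 4.5 ft -1.4 fz 0.1 t 40.63 z 152.6 False
48 rho 27.64 fr 4.8 ft -2.0 fz -0.3 t 41.73 z 151.7 False
51 rho 27.60 fr 4.6 ft -1.6 fz 0.1 t 42.83 z 151.9 False
54 rho 27.52 fr 4.4 ft -1.9 fz 0.1 t 43.93 z 151.8 False
end 4.7923667287995455 44.7167
45.6333 23.005192566778927 [ 497.26 -155.19  151.4 ]
```

```bash
python3 - <<'E'
from look import *
np.set_printoptions(precision=2,suppress=True)
R=down(246)
r.line_to([496.9,-154.9,190],speed=90)
r.move_ptp([587,238.2,180],R)
r.line_to([587,238.2,145],speed=90,contact_N=8)
r.pause(.1);print(r.read_time(),r.read_ee_pos(),r.read_finger_gap())
for c in("scene","top"):cv2.imwrite(f"pics/{c}3.png",vision.grab_frame(c))
a=cv2.imread("pics/scene3.png")[120:290,290:460]; cv2.imwrite("pics/s5.png",cv2.resize(a,None,fx=3.5,fy=3.5,interpolation=2))
E
```

```text
48.3417 [587.43 238.28 145.63] 23.301935252631445
```

View pics/s5.png

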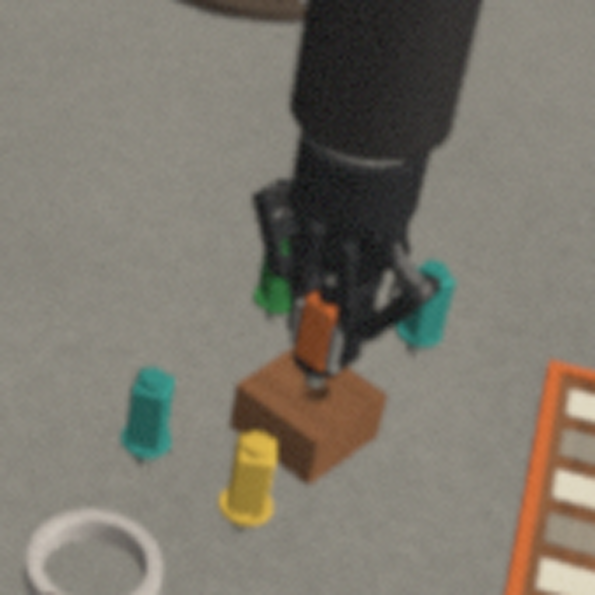

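The picture shows the tool upright in the fingers, with its blade at about (317,380) of the crop, entering the hole. I'll lower it the rest of the way.

```bash
python3 - <<'E'
from look import *
np.set_printoptions(precision=2,suppress=True)
h=r.line_to([587,238.2,117.5],speed=40,contact_N=6)
r.pause(.1);print(h,r.read_time(),r.read_ee_pos(),r.read_wrist_force())
r.command_gripper(60)
r.line_to([587,238.2,230],speed=100)
r.pause(.2);print(r.read_time(),r.read_finger_gap())
r.move_ptp([540,60,300],down(246))
print(r.read_time())
for c in("scene","top"):cv2.imwrite(f"pics/{c}4.png",vision.grab_frame(c))
a=cv2.imread("pics/scene4.png")[190:270,330:430];b=cv2.imread("pics/top4.png")[185:265,125:205]
cv2.imwrite("pics/s6.png",np.hstack([cv2.resize(a,(500,400),interpolation=2),cv2.resize(b,(300,300),interpolation=2).repeat(1,0) if 0 else cv2.copyMakeBorder(cv2.resize(b,(300,300),interpolation=2),0,100,0,0,0)]))
E
```

```text
True 49.15 [586.69 238.02 119.43] [-1.05  0.58  4.97]
51.05 59.91619030230327
51.8583
```

View pics/s6.png

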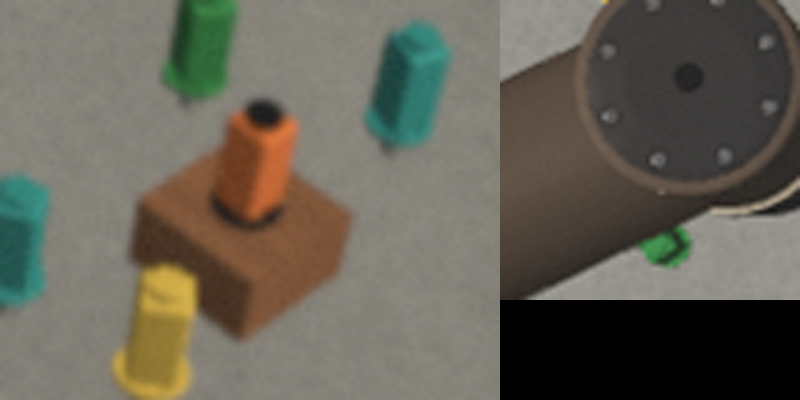

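The scene camera shows the tool standing upright, its flange (about (248,212) of the crop) flat on the block and the gripper clear. It matches the first picture.

```bash
python3 - <<'E'
from look import *
r.pause(.2);print(r.read_wrist_force(),r.read_time());r.hand_in()
E
```

```text
[-0.60458366 -0.65570636 -0.12049153] 52.1583
the job is handed in; nothing more can be done
```

I took the orange tool from its stand, ran the blade one full anticlockwise turn round the ring's inside edge from the red mark back to it, and stood the tool back in its stand. I handed in at 52.2 s of the 72 s; no verdict was reported.

- **Finding the bore:** I touched the wall lightly at four points first. The centre came out about 0.7 mm from my camera estimate, and I traced about the corrected centre.
- **Trace:** the turn took 20 s. The side force I logged stayed between 3.4 and 5.8 N, ending at 4.8 N. These are samples taken after each small step, not a continuous reading. By my height estimate the tip was about 5 to 6.5 mm below the ring's top face throughout.
- **Return:** when I lowered the tool, it met the block at TCP height 119.4 mm, the same height at which I picked it up.
- **Last checks:** the scene picture shows the tool upright with its flange flat on the block and the gripper clear. The wrist force was back near zero. The arm hid the stand from the top camera, so the tool's final position was checked from the scene camera only. I took no after-picture comparison of the bystanders; the logged forces showed no unexpected contact.

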